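Turn the log cheese in the ripening tray

TASK

It is turning day in the ripening cellar. With your fingertips on its top, roll the log-shaped cheese towards the middle of its tray by half a turn, about 10 cm, so that the side it was lying on ends uppermost and it comes to rest lying square across the tray, then take your hand away. Touch the log only on its upper half, do not lift it, and leave the other cheeses in the tray where they are.

Things in the scene. Friction and masses are not known exactly. Their poses are not given: they have to be found in the camera images.
- log_cheese: Firm ochre cylinder, 66 mm diameter, 150 mm long, about 0.5 kg, lying across the tray near its left or right end. Origin mid-length on its axis; x along the log; z points up at the start, must end pointing down. Pale 20 mm disc on top, pale lattice print underneath. Half a turn without skidding carries it 104 mm. Friction about 0.6; slight rolling drag: let go at 0.1 m/s it coasts 12 mm.
- tray: White plastic ripening tray, fixed. Origin on the bench under its middle; x axis across its short side (360 mm outside), y along its long side (600 mm). Lattice floor, smooth to roll on, 20 mm above the bench, so the log's top is 86 mm above the bench. Rim 12 mm wide, 34 mm above the bench; four corner posts 36 mm square, 110 mm high.
- round_cheese: A loose ochre round cheese lying flat near the other end of the tray, 110 mm diameter, 60 mm high. Origin at the centre of its underside. Must not be moved.
- small_cheese_far: A loose small pale cheese, 52 mm diameter, 42 mm high, by the tray's far long rim, beside the log's path. Origin at the centre of its underside. Must not be moved.
- small_cheese_near: A loose small grey cheese, 52 mm diameter, 42 mm high, by the tray's near long rim, beside the log's path. Origin at the centre of its underside. Must not be moved.

How it is judged:
At the end, for the whole second after the job is handed in: The log lies at rest on the tray floor with its first underside uppermost within 25 degrees, 85 to 125 mm from where it started, nearer the middle of the tray, its axis within 11 degrees of straight across the tray; the other three cheeses are within 15 mm of where they were (angle between log_cheese's own z axis and vertical above 2.7 rad and distance of log_cheese from where it was at the start of the episode between 0.085 and 0.125 m and y of log_cheese in the frame of tray between -0.125 and 0.125 m and angle between the x axis of log_cheese and the x axis of tray, either way round below 0.2 rad and height (world z) of log_cheese between 0.048 and 0.058 m and linear speed of log_cheese below 0.01 m/s and angular speed of log_cheese below 0.15 rad/s and distance of each of round_cheese, small_cheese_far, small_cheese_near from where it was at the start of the episode below 0.015 m); the robot touches nothing.
It fails at once if the log cheese is lifted: more than 12 mm off the tray floor (height (world z) of log_cheese above 0.065 m).
It fails at once if the log is touched on its lower half: the fingers touch it while the grasp point between the pads is less than 65 mm above the bench, which puts straight-down fingertips below the log's axis (contact force between the fingers and log_cheese above 0.5 N and height (world z) of the grasp point below 0.065 m).
It fails at once if the round cheese in the tray is pushed aside (distance of round_cheese from where it was at the start of the episode above 0.015 m).
It fails at once if the small cheese far in the tray is pushed aside (distance of small_cheese_far from where it was at the start of the episode above 0.015 m).
It fails at once if the small cheese near in the tray is pushed aside (distance of small_cheese_near from where it was at the start of the episode above 0.015 m).
It also fails if it takes over 48 s, if anything falls off the work surface, if the arm or the gripper's body presses on something with over 40 N, if the wrist force passes 120 N, or if a joint passes its speed limit or range.

ROBOT

A 7-joint arm with a two-finger parallel gripper is mounted at the origin on the work surface. World frame = base frame: x ahead of the robot, y to its left, z up, the work surface at z = 0. Lengths are in m, angles in rad, forces in N, time in s.
With the tool pointing down it reaches from about 0.425 to 0.925 m from the base axis. Payload 6.8 kg.
Tool frame: the origin (TCP) lies midway between the tips of the shut fingers; the grasp point (between the pads) lies 19 mm behind it; z points along the fingers, y is the line along which they close (so a half turn about z gives the same grasp; the last joint's range is limited). The gripper opens to 85 mm and grips with 20 to 120 N. Pads are 22 mm wide; open, the fingers measure 114 mm over their backs; the gripper's body (76 mm by 85 mm) begins 54 mm behind the grasp point. The pads swing forward as they close: fully open they stand 13 mm farther back than shut.
Start: joints at [1.16, 0.477, 0.022, 1.555, -0.011, 1.109, -0.083], TCP at [0.201, -0.644, 0.231] pointing down, gripper open.
Joint ranges: [-2.96, 2.96], [-0.34, 2.1], [-1.41, 1.46], [0.24, 2.44], [-1.37, 4.51], [0.17, 1.92], [-2.96, 2.96]. Speed limits (rad/s): [2.39, 2.39, 3.14, 3.14, 3.14, 3.14, 3.14].

INTERFACE

Orientations are given as a rotation vector (axis times angle).
In Python, from bench import r gives the robot as it stands. The module is installed in compiled form; this text tells all that it offers.
- The arm moves only by the tool apply_moves, never from a script. Its argument "rows" is a list of rows, each a list of 6 numbers: the shift along the tool's x, y, z scaled (see below), then the turn, a rotation vector about the tool's x, y, z scaled (see below). A call has 1 to 5 rows; each row is the pose to reach, as a shift and turn from the pose commanded when the call began, along the tool's axes at that moment; what a row does not reach only later rows make up. The controller multiplies each number of a shift by 0.25 m and each number of a turn by 90 degrees. A row lasts 1/8 s, in which the tool goes at most 62.5 mm and 10.7 degrees, less where a joint would pass 70% of its speed; a pose out of reach is approached as far as the arm can. A call with a number of a shift or a turn outside -1 to 1 is refused whole. A call with a gripper value outside its range is refused whole. "claw" is the opening, from 0 (shut) to 1 (fully open), set as the call begins (left out, the last holds). The fingers move at their own pace and stop on an object; "newtons" is the grip in N (left out, the last holds). Time passes only in rows, so rows that repeat a pose let the fingers close. It gives the time, the measured TCP pose, the force, the opening and the grip force at its end, in the units of the state.
- r.get_obs(): the state, without advancing time (a new reading comes with each control period).
- r.grab_frame(name): name is "side" or "top" or "wrist"; returns a dict with "pixels" (384x512x3 uint8, red, green, blue), "intrinsics" (3x3 intrinsics, pixels), "eye" and "attitude" of the camera in the world. Camera axes: x right, y up, looking along -z (the intrinsics and any distortion apply to the point x, -y, -z); pixel columns grow to the right and rows downward; lengths in m; the calibration is good to about 2 mm. The wrist camera is an equidistant fisheye: a pixel r from the principal point sees the ray r / f radians off the axis. A picture is of the moment at which its call begins. There is no depth.
- r.hand_in(): hands the job in; it is judged then, once.
Trained networks look in a picture, given as the dict that the camera call returned (one of the last four; its "shot" number tells which), for a name from the list of things; names that differ only in an ending like _2 or _b are one class to them, and where a whole thing is asked for, a point or a joint stands for the part that bears it (a point fixed in the world has none). Each returns a list of dicts, best first, with "conf" (0 to 1); they miss things now and then, are a little off and sometimes report something else, mostly with a low value. They report only what shows in the picture. A call takes as long as a camera call.
- r.search_frame(picture, thing): "rect" ([left, top, width, height] in pixels, round what is visible of it).
- r.outline_of(picture, thing): "pixels" (384x512 bool, what is visible of it) and "rect" ([left, top, width, height] in pixels, round what is visible of it).
- r.landmark_of(picture, thing): "point" ([column, row] in pixels: a listed point, or the origin of a listed thing).
The state is a dict: "clock": time; "joints": joint angles; "qvel": joint speeds; "tau": joint torques, N m; "tcp_pos": TCP position; "orientation": TCP orientation; "contact_force": force on the tool from outside, world axes, zero at the start; "moment": the same for the moment, N m; "grip_width": finger opening in m; "gripper_force": force on a finger pad.
Only numpy, scipy, OpenCV 4.12 (cv2) and the standard library are available. Lean on these libraries where they do the work, as an engineer would, in place of code of your own. Each camera call takes 0.05 s, during which the arm holds its last target. There are 200 camera calls.

## Working session

There is one attempt and no reset: what is moved stays moved. The work goes in short steps, Python scripts to look and compute and a tool call to move; the robot and the scene stay as the last step left them, time stands still between calls to the robot, and variables do not carry over. Pictures are saved under pics/ and viewed, at most 10 in all, crops included, and the job is handed in when it is done.

Besides the shell and the picture viewer there is one more tool, called as name([rows], argument=value, ...), one row to a line, values as JSON. apply_moves: Moves the arm, as the interface text tells. Its arguments: {"type":"object","properties":{"rows":{"type":"array","items":{"type":"array","items":{"type":"number"}}},"claw":{"type":"number"},"newtons":{"type":"number"}},"required":["rows"]}

```bash
mkdir -p pics; cat > h.py <<'E'
import numpy as np, cv2
from scipy.spatial.transform import Rotation as R
from bench import r
def rot(a):
    a=np.array(a,float)
    return a if a.shape==(3,3) else (R.from_rotvec(a).as_matrix() if a.size==3 else R.from_quat(a).as_matrix())
def ray(f,p,z):
    K=np.array(f["intrinsics"]); d=np.array([(p[0]-K[0,2])/K[0,0],(p[1]-K[1,2])/K[1,1]])
    if f.get("name")=="wrist":
        t=np.hypot(*d); d=d/t*np.tan(t)
    v=rot(f["attitude"])@np.array([d[0],-d[1],-1]); e=np.array(f["eye"])
    return e+v*(z-e[2])/v[2]
E
python3 - <<'E'
from h import *
o=r.get_obs(); print({k:np.round(v,3) for k,v in o.items()})
fs=[]
for n in ("top","side"):
    f=r.grab_frame(n); fs.append(f["pixels"]); print(n,{k:v for k,v in f.items() if k!="pixels"})
    f["name"]=n
    for t,z in (("log_cheese",.053),("tray",0),("round_cheese",.02),("small_cheese_far",.02),("small_cheese_near",.02)):
        for l in r.landmark_of(f,t)[:2]: print(t,l,ray(f,l["point"],z).round(3))
        print([ (x["rect"],round(x["conf"],2)) for x in r.search_frame(f,t)[:2]])
    cv2.imwrite(f"pics/{n}0.png",f["pixels"][:,:,::-1])
E
```

```text
{'clock': np.float64(0.0), 'joints': array([ 1.16 ,  0.478,  0.022,  1.556, -0.011,  1.109, -0.083]), 'qvel': array([ 0.   , -0.   , -0.   ,  0.001,  0.001,  0.   ,  0.   ]), 'tau': array([ 0.0000e+00, -5.9645e+01,  1.6080e+00, -2.8120e+01,  1.2000e-02,
        9.0000e-03, -0.0000e+00]), 'tcp_pos': array([ 0.201, -0.644,  0.23 ]), 'orientation': array([-3.104e+00, -4.740e-01,  1.000e-03]), 'contact_force': array([-0.283,  0.11 , -0.766]), 'moment': array([-0.025, -0.009, -0.034]), 'gripper_force': np.float64(0.0), 'grip_width': np.float64(0.086)}
top {'intrinsics': array([[434.63455704,   0.        , 254.95507794],
       [  0.        , 434.63455704, 192.66621109],
       [  0.        ,   0.        ,   1.        ]]), 'eye': array([0.41375244, 0.02774216, 0.92750162]), 'attitude': array([ 0.11923928, -0.15305011, -1.54223897]), 'shot': 1}
log_cheese {'point': [296.1, 168.7], 'conf': 0.65} [ 0.62  -0.073  0.053]
[([277.9, 131.5, 41.4, 81.8], 0.83)]
tray {'point': [216.4, 195.5], 'conf': 0.59} [0.569 0.093 0.   ]
[([46.3, 77.2, 332.9, 230.5], 0.89)]
round_cheese {'point': [139.3, 204.8]
[... 488 characters left out ...]
      ,   1.        ]]), 'eye': array([0.46305116, 0.4309663 , 0.57503413]), 'attitude': array([ 0.119825  , -0.97717059, -2.76249466]), 'shot': 2}
log_cheese {'point': [248.5, 145.2], 'conf': 0.95} [ 0.609 -0.076  0.053]
[([213.8, 127.9, 69.5, 32.8], 0.87)]
tray {'point': [248.2, 233.8], 'conf': 0.64} [0.568 0.096 0.   ]
[([104.0, 85.7, 265.6, 297.7], 0.82)]
round_cheese {'point': [238.9, 316.0], 'conf': 0.93} [0.543 0.252 0.02 ]
[([200.4, 272.3, 77.3, 79.3], 0.92)]
small_cheese_far {'point': [172.4, 235.0], 'conf': 0.88} [0.695 0.139 0.02 ]
[([156.1, 210.4, 28.8, 34.0], 0.87)]
small_cheese_near {'point': [318.7, 217.9], 'conf': 0.58} [0.446 0.046 0.02 ]
[([306.3, 196.3, 30.3, 30.7], 0.77)]
```

```bash
python3 - <<'E'
import cv2
a=cv2.imread("pics/top0.png")[60:330,30:400]
cv2.imwrite("pics/top0b.png",cv2.resize(a,None,fx=2.1,fy=2.1,interpolation=cv2.INTER_CUBIC))
E
```

```text
(no output)
```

View pics/top0b.png

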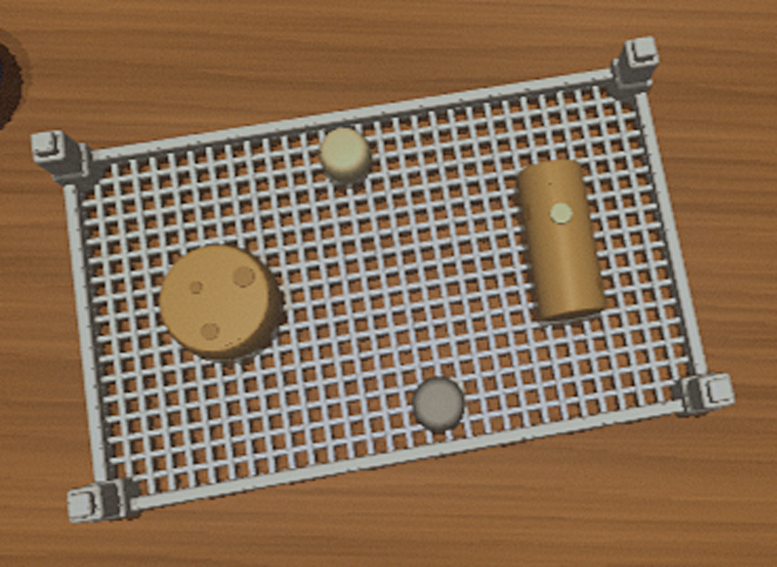

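The top view shows the log at crop (565,240) near the tray's right (-y) end, with its disc up at (560,212). The small cheeses are at (345,155) and (438,403), and the round cheese is at (220,302). The tray is yawed about 8°.

```bash
python3 - <<'E'
from h import *
f=r.grab_frame("top"); f["name"]="top"
c=lambda p:(p[0]/2.1+30,p[1]/2.1+60)
for a,b in (((90,155),(613,76)),((130,510),(685,415)),((640,95),(700,375)),((80,190),(102,485))):
    A=ray(f,c(a),.034);B=ray(f,c(b),.034);d=(A-B)[:2]; print("edge",A.round(3),B.round(3),np.degrees(np.arctan2(d[1],d[0])).round(1))
def logax(f,z):
    m=r.outline_of(f,"log_cheese")[0]["pixels"]; ys,xs=np.nonzero(m)
    P=np.array([ray(f,p,z)[:2] for p in zip(xs,ys)]).astype(np.float32)
    rc=cv2.minAreaRect(P); w,v=np.linalg.eigh(np.cov(P.T)); d=v[:,1]; d=d*np.sign(d[0])
    return P.mean(0).round(4),np.degrees(np.arctan2(d[1],d[0])).round(1),rc
print(logax(f,.06))
s=r.grab_frame("side"); s["name"]="side"; print(logax(s,.06))
E
```

```text
edge [0.687 0.398 0.034] [ 0.788 -0.131  0.034] 100.8
edge [0.341 0.328 0.034] [ 0.442 -0.2    0.034] 100.8
edge [ 0.769 -0.159  0.034] [ 0.481 -0.215  0.034] 11.1
edge [0.651 0.405 0.034] [0.363 0.357 0.034] 9.5
(array([ 0.6074, -0.0725], dtype=float32), np.float64(10.0), ((0.6092714071273804, -0.07240873575210571), (0.15937064588069916, 0.06942421942949295), 10.011425018310547))
(array([ 0.6059, -0.0687], dtype=float32), np.float64(7.9), ((0.6079791188240051, -0.07019461691379547), (0.157047301530838, 0.09727595746517181), 9.993264198303223))
```

apply_moves([
  [0.2,-0.2,0,0,0,-0.11],
  [0.4,-0.4,0,0,0,-0.22],
  [0.6,-0.6,0,0,0,-0.33],
  [0.8,-0.75,0,0,0,-0.44],
  [0.9,-0.8,0,0,0,-0.55],
])

```text
clock: 1.92
tcp_pos: [0.3574, -0.3841, 0.2318]
orientation: [2.616, 1.739, 0.0]
contact_force: [1.1, -0.4, -0.2]
grip_width: 0.085
gripper_force: 0.0
```

```bash
cat >> h.py <<'E'
def go(t,yaw,n=0):
    # shift/turn (in move units) to TCP target t with tool x at yaw (deg), pointing down
    o=r.get_obs(); M=rot(o["orientation"]); 
    c,s=np.cos(np.radians(yaw)),np.sin(np.radians(yaw)); G=np.array([[c,s,0],[s,-c,0],[0,0,-1]])
    print("shift",(M.T@(np.array(t)-o["tcp_pos"])/.25).round(3),"turn",(R.from_matrix(M.T@G).as_rotvec()/(np.pi/2)).round(3))
    print({k:np.round(o[k],3) for k in ("clock","tcp_pos","orientation","contact_force","joints")})
E
python3 -c "
from h import *
go([.617,-.095,.2],100.3)"
```

```text
shift [1.468 0.51  0.127] turn [ 0.     0.    -0.367]
{'clock': np.float64(1.925), 'tcp_pos': array([ 0.357, -0.384,  0.232]), 'orientation': array([2.616, 1.739, 0.   ]), 'contact_force': array([ 1.115, -0.393, -0.233]), 'joints': array([ 0.929,  0.245, -0.266,  1.898,  0.075,  1.008,  0.233])}
```

apply_moves([
  [0.22,0.08,0.02,0,0,-0.09],
  [0.44,0.16,0.04,0,0,-0.18],
  [0.66,0.24,0.06,0,0,-0.27],
  [0.86,0.31,0.08,0,0,-0.36],
  [0.98,0.34,0.1,0,0,-0.367],
])

```text
clock: 2.55
tcp_pos: [0.5329, -0.1917, 0.2065]
orientation: [2.016, 2.409, 0.002]
contact_force: [-0.8, -1.8, 0.2]
grip_width: 0.0855
gripper_force: 0.0
```

```bash
python3 -c "
from h import *
go([.617,-.095,.2],100.3)"
```

```text
shift [0.321 0.399 0.027] turn [ 0.001 -0.    -0.002]
{'clock': np.float64(2.55), 'tcp_pos': array([ 0.533, -0.192,  0.206]), 'orientation': array([2.016e+00, 2.409e+00, 2.000e-03]), 'contact_force': array([-0.787, -1.816,  0.23 ]), 'joints': array([ 0.611,  0.364, -0.47 ,  1.821,  0.191,  1.   ,  0.241])}
```

apply_moves([
  [0.11,0.14,0.01,0,0,0],
  [0.22,0.28,0.02,0,0,0],
  [0.321,0.4,0.027,0,0,-0.002],
  [0.321,0.4,0.027,0,0,-0.002],
  [0.321,0.4,0.027,0,0,-0.002],
])

```text
clock: 3.18
tcp_pos: [0.6153, -0.099, 0.1994]
orientation: [-2.019, -2.407, 0.002]
contact_force: [0.2, -1.1, 0.3]
grip_width: 0.0856
gripper_force: 0.0
```

```bash
python3 - <<'E'
from h import *
go([.617,-.095,.15],100.3)
f=r.grab_frame("wrist"); f["name"]="wrist"
print({k:v for k,v in f.items() if k!="pixels"})
for l in r.landmark_of(f,"log_cheese")[:2]: print(l,ray(f,l["point"],.053).round(4))
m=r.outline_of(f,"log_cheese")[0]; print(m["rect"])
ys,xs=np.nonzero(m["pixels"]); P=np.array([ray(f,p,.06)[:2] for p in zip(xs,ys)]).astype(np.float32)
print(P.mean(0),cv2.minAreaRect(P))
cv2.imwrite("pics/w1.png",f["pixels"][:,:,::-1])
E
```

```text
shift [0.015 0.01  0.197] turn [-0.     0.    -0.003]
{'clock': np.float64(3.175), 'tcp_pos': array([ 0.615, -0.099,  0.199]), 'orientation': array([-2.019e+00, -2.407e+00,  2.000e-03]), 'contact_force': array([ 0.165, -1.06 ,  0.325]), 'joints': array([ 0.414,  0.467, -0.479,  1.691,  0.243,  1.044,  0.031])}
{'intrinsics': array([[297.31863964,   0.        , 254.09610254],
       [  0.        , 297.31863964, 190.22759085],
       [  0.        ,   0.        ,   1.        ]]), 'eye': array([ 0.60179592, -0.02102002,  0.34406219]), 'attitude': array([-0.31523873, -0.02608968,  0.17354942]), 'shot': 5, 'name': 'wrist'}
{'point': [251.0, 149.5], 'conf': 0.95} [ 0.6075 -0.0735  0.053 ]
[169.6, 116.4, 162.9, 71.7]
[ 0.6079992  -0.07476435] ((0.607646107673645, -0.07567581534385681), (0.16132503747940063, 0.06752675771713257), 10.330909729003906)
```

View pics/w1.png

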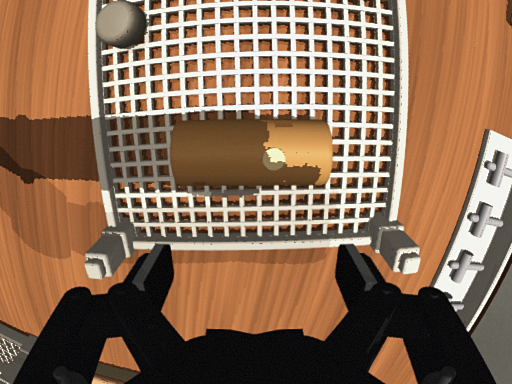

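The wrist view shows the log lying across at (251,150), parallel to the two open fingers at (155,270) and (350,270), with its disc still up. Next I descend behind the top.

apply_moves([
  [0,0,0.2,0,0,0],
  [0,0,0.36,0,0,0],
  [0,0,0.44,0,0,0],
  [0,0,0.456,0,0,0],
  [0,0,0.456,0,0,0],
])

```text
clock: 3.95
tcp_pos: [0.6165, -0.0985, 0.0867]
orientation: [2.018, 2.406, 0.002]
contact_force: [0.5, 0.4, 0.7]
grip_width: 0.0854
gripper_force: 0.0
```

```bash
cat >> h.py <<'E'
def rel(c=(.608,-.074),yaw=100.3):
    o=r.get_obs(); d=o["tcp_pos"][:2]-np.array(c); a=np.radians(yaw)
    u=np.array([np.cos(a),np.sin(a)]); w=np.array([np.sin(a),-np.cos(a)])
    print("clock",round(float(o["clock"]),2),"along",(d@u*1000).round(1),"side",(d@w*1000).round(1),"z",(o["tcp_pos"][2]*1000).round(1),"F",np.round(o["contact_force"],1),"M",np.round(o["moment"],2))
E
python3 -c "
from h import *
rel(); go([.608,-.074,.09],100.3)"
```

```text
clock 3.95 along -25.6 side 4.0 z 86.7 F [0.5 0.4 0.7] M [-0.02  0.01  0.02]
shift [ 0.102 -0.016 -0.013] turn [ 0.001  0.    -0.003]
{'clock': np.float64(3.95), 'tcp_pos': array([ 0.617, -0.098,  0.087]), 'orientation': array([2.018e+00, 2.406e+00, 2.000e-03]), 'contact_force': array([0.488, 0.409, 0.738]), 'joints': array([ 0.379,  0.596, -0.437,  1.774,  0.324,  0.841, -0.035])}
```

apply_moves([
  [0.02,-0.015,0.02,0,0,0],
  [0.02,-0.015,0.04,0,0,0],
  [0.02,-0.015,0.05,0,0,0],
  [0.02,-0.015,0.05,0,0,0],
])

```text
clock: 4.45
tcp_pos: [0.611, -0.0941, 0.0729]
orientation: [-2.018, -2.408, 0.0]
contact_force: [0.4, -0.3, -0.3]
grip_width: 0.0852
gripper_force: 0.0
```

```bash
python3 -c "
from h import *
rel()"
```

```text
clock 4.45 along -20.3 side -0.6 z 72.9 F [ 0.4 -0.3 -0.3] M [0.01 0.02 0.02]
```

apply_moves([
  [0,0,0.004,0,0,0],
  [0,0,0.008,0,0,0],
  [0,0,0.008,0,0,0],
])

```text
clock: 4.82
tcp_pos: [0.6111, -0.094, 0.071]
orientation: [-2.018, -2.408, 0.0]
contact_force: [-0.4, -0.7, -0.1]
grip_width: 0.0855
gripper_force: 0.0
```

```bash
python3 -c "
from h import *
rel()"
```

```text
clock 4.83 along -20.2 side -0.5 z 71.0 F [-0.4 -0.7 -0.1] M [ 0.02 -0.01  0.01]
```

apply_moves([
  [0,0,0.004,0,0,0],
  [0,0,0.008,0,0,0],
  [0,0,0.008,0,0,0],
])

```text
clock: 5.2
tcp_pos: [0.6115, -0.0951, 0.0702]
orientation: [2.018, 2.406, -0.001]
contact_force: [-2.5, -2.7, 8.6]
grip_width: 0.0854
gripper_force: 4.2
```

apply_moves([
  [0,0,0.004,0,0,0],
  [0,0,0.008,0,0,0],
  [0,0,0.008,0,0,0],
])

```text
clock: 5.58
tcp_pos: [0.6121, -0.0963, 0.0695]
orientation: [2.017, 2.403, -0.002]
contact_force: [-3.4, -4.2, 16.7]
grip_width: 0.0856
gripper_force: 8.8
```

```bash
python3 -c "
from h import *
rel()"
```

```text
clock 5.58 along -22.6 side 0.0 z 69.5 F [-3.4 -4.2 16.7] M [-0.76  1.18  0.11]
```

apply_moves([
  [0.032,0,-0.005,0,0,0],
  [0.064,0,-0.009,0,0,0],
  [0.096,0,-0.01,0,0,0],
  [0.128,0,-0.01,0,0,0],
  [0.16,0,-0.01,0,0,0],
])

```text
clock: 6.2
tcp_pos: [0.6047, -0.0552, 0.0726]
orientation: [2.018, 2.404, -0.001]
contact_force: [-8.1, -1.8, 24.6]
grip_width: 0.0852
gripper_force: 12.2
```

```bash
cat >> h.py <<'E'
def look(n,save=None):
    f=r.grab_frame(n); f["name"]=n
    for l in r.landmark_of(f,"log_cheese")[:1]: print(n,"log",l["conf"],ray(f,l["point"],.053).round(4))
    m=r.outline_of(f,"log_cheese")
    if m:
        ys,xs=np.nonzero(m[0]["pixels"]); P=np.array([ray(f,p,.06)[:2] for p in zip(xs,ys)]).astype(np.float32)
        print(P.mean(0).round(4),cv2.minAreaRect(P))
    if save: cv2.imwrite("pics/%s.png"%save,f["pixels"][:,:,::-1])
E
python3 -c "
from h import *
rel(); look('wrist'); look('side')"
```

```text
clock 6.2 along 19.1 side 0.1 z 72.6 F [-8.1 -1.8 24.6] M [-0.47  1.93 -0.17]
wrist log 0.97 [ 0.605  -0.0564  0.053 ]
[ 0.6039 -0.0517] ((0.604564368724823, -0.0562736950814724), (0.1766558587551117, 0.07416421175003052), 9.966245651245117)
side log 0.89 [ 0.6033 -0.0578  0.053 ]
[ 0.6019 -0.0477] ((0.6055978536605835, -0.04995545372366905), (0.1555585414171219, 0.09064914286136627), 10.178918838500977)
```

apply_moves([
  [0.032,0,-0.006,0,0,0],
  [0.064,0,-0.006,0,0,0],
  [0.096,0,-0.006,0,0,0],
  [0.128,0,-0.003,0,0,0],
  [0.16,0,0.001,0,0,0],
])

```text
clock: 7.12
tcp_pos: [0.5973, -0.0146, 0.0703]
orientation: [2.018, 2.407, 0.001]
contact_force: [-3.1, 0.9, 6.7]
grip_width: 0.0855
gripper_force: 3.6
```

```bash
python3 -c "
from h import *
rel(); look('wrist','w2'); look('side')"
```

```text
clock 7.12 along 60.4 side 0.1 z 70.3 F [-3.1  0.9  6.7] M [ 0.08  0.56 -0.08]
wrist log 0.73 [ 0.6026 -0.035   0.053 ]
[ 0.5999 -0.0297] ((0.600702166557312, -0.035868801176548004), (0.1769556850194931, 0.07917805016040802), 10.45071792602539)
side log 0.8 [ 0.6056 -0.0432  0.053 ]
[ 0.5985 -0.0249] ((0.6014009714126587, -0.02826414257287979), (0.1564280390739441, 0.09159695357084274), 9.061700820922852)
```

apply_moves([
  [0.0,0,-0.04,0,0,0],
  [0.0,0,-0.12,0,0,0],
  [-0.08,0,-0.14,0,0,0],
  [-0.16,0,-0.14,0,0,0],
  [-0.16,0,-0.14,0,0,0],
])

```text
clock: 8.05
tcp_pos: [0.6042, -0.0575, 0.1044]
orientation: [2.023, 2.403, -0.001]
contact_force: [-0.7, 0.5, 0.3]
grip_width: 0.0855
gripper_force: 0.0
```

```bash
python3 -c "
from h import *
rel(); look('wrist','w2'); look('side')"
```

```text
clock 8.05 along 16.9 side -0.8 z 104.4 F [-0.7  0.5  0.3] M [ 0.01  0.02 -0.02]
wrist log 0.75 [ 0.5991 -0.0331  0.053 ]
[ 0.6001 -0.0332] ((0.6003026962280273, -0.03414531052112579), (0.1712237298488617, 0.06998550146818161), 10.850139617919922)
side log 0.95 [ 0.6006 -0.0413  0.053 ]
[ 0.5983 -0.0284] ((0.6008889675140381, -0.029202211648225784), (0.15356093645095825, 0.08874395489692688), 10.359951972961426)
```

View pics/w2.png

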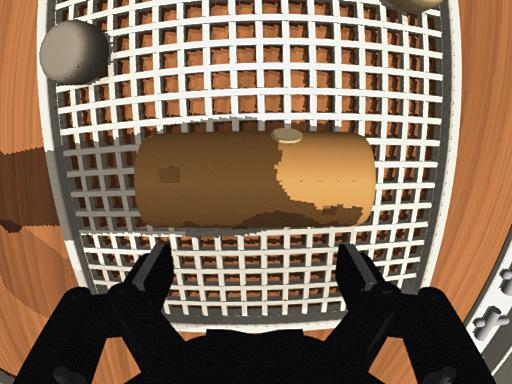

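The log has rolled about 41 mm (roughly 70°) and stayed square, with its disc now on the front face at (287,135). On to the second stroke.

apply_moves([
  [0.016,0,0.06,0,0,0],
  [0.016,0,0.12,0,0,0],
  [0.016,0,0.135,0,0,0],
  [0.016,0,0.14,0,0,0],
  [0.016,0,0.144,0,0,0],
])

```text
clock: 8.98
tcp_pos: [0.6037, -0.0529, 0.0702]
orientation: [2.018, 2.405, -0.005]
contact_force: [-9.0, -6.0, 28.6]
grip_width: 0.0852
gripper_force: 14.9
```

```bash
python3 -c "
from h import *
rel()"
```

```text
clock 8.97 along 21.5 side -0.5 z 70.2 F [-9.  -6.  28.6] M [-1.2   2.04  0.2 ]
```

apply_moves([
  [0.032,0,-0.01,0,0,0],
  [0.064,0,-0.016,0,0,0],
  [0.096,0,-0.017,0,0,0],
  [0.128,0,-0.017,0,0,0],
  [0.16,0,-0.017,0,0,0],
])

```text
clock: 9.6
tcp_pos: [0.5959, -0.0112, 0.0728]
orientation: [-2.018, -2.408, 0.002]
contact_force: [-4.0, -1.4, 12.0]
grip_width: 0.0854
gripper_force: 6.0
```

```bash
python3 -c "
from h import *
rel(); look('wrist')"
```

```text
clock 9.6 along 63.9 side -0.6 z 72.8 F [-4.  -1.4 12. ] M [-0.17  0.82  0.06]
wrist log 0.67 [ 0.5977 -0.0145  0.053 ]
[ 0.5967 -0.0109] ((0.5973434448242188, -0.01590675488114357), (0.1765398532152176, 0.07581544667482376), 10.112586975097656)
```

Good, 12 N. Continue.

apply_moves([
  [0.032,0,0,0,0,0],
  [0.064,0,0,0,0,0],
  [0.096,0,0,0,0,0],
  [0.128,0,0.003,0,0,0],
  [0.16,0,0.007,0,0,0],
])

```text
clock: 10.38
tcp_pos: [0.5891, 0.0285, 0.0701]
orientation: [-2.018, -2.407, 0.001]
contact_force: [0.3, 0.0, 0.2]
grip_width: 0.0858
gripper_force: 0.0
```

apply_moves([
  [0.0,0,0,0,0,0],
  [0.0,0,-0.04,0,0,0],
  [0.0,0,-0.14,0,0,0],
  [-0.08,0,-0.14,0,0,0],
  [-0.16,0,-0.14,0,0,0],
])

```text
clock: 11.0
tcp_pos: [0.5965, -0.0136, 0.1057]
orientation: [2.019, 2.406, -0.001]
contact_force: [0.4, -1.0, -0.5]
grip_width: 0.0853
gripper_force: 0.0
```

```bash
python3 -c "
from h import *
rel(); look('wrist'); look('top')"
```

```text
clock 11.0 along 61.4 side -0.5 z 105.7 F [ 0.4 -1.  -0.5] M [-0.05  0.02  0.06]
wrist log 0.89 [0.5946 0.0104 0.053 ]
[0.5924 0.0095] ((0.5931597948074341, 0.007922153919935226), (0.1703372746706009, 0.06884066760540009), 9.813880920410156)
top log 0.79 [0.594  0.0071 0.053 ]
[0.5797 0.0176] ((0.5877240300178528, 0.025329384952783585), (0.159582257270813, 0.0600675493478775), 23.952381134033203)
```

apply_moves([
  [0.024,0,0.06,0,0,0],
  [0.024,0,0.11,0,0,0],
  [0.024,0,0.128,0,0,0],
  [0.024,0,0.134,0,0,0],
  [0.024,0,0.136,0,0,0],
])

```text
clock: 11.92
tcp_pos: [0.5946, -0.0059, 0.0719]
orientation: [-2.018, -2.407, 0.003]
contact_force: [-4.3, -2.1, 6.1]
grip_width: 0.0855
gripper_force: 3.2
```

```bash
python3 -c "
from h import *
rel()"
```

```text
clock 11.93 along 69.4 side -1.0 z 71.9 F [-4.3 -2.1  6.1] M [-0.22  0.88  0.11]
```

apply_moves([
  [0.036,0,0,0,0,0],
  [0.072,0,0,0,0,0],
  [0.108,0,0,0,0,0],
  [0.144,0,0,0,0,0],
  [0.164,0,0,0,0,0],
])

```text
clock: 12.55
tcp_pos: [0.5871, 0.0352, 0.0727]
orientation: [-2.017, -2.408, 0.003]
contact_force: [-7.9, -1.0, 11.3]
grip_width: 0.0851
gripper_force: 5.8
```

```bash
python3 -c "
from h import *
rel(); look('wrist'); look('top')"
```

```text
clock 12.55 along 111.2 side -1.0 z 72.7 F [-7.9 -1.  11.3] M [-0.31  1.32  0.02]
wrist log 0.63 [0.5903 0.0306 0.053 ]
[0.5884 0.033 ] ((0.5895326137542725, 0.027592379599809647), (0.1769804209470749, 0.07520435005426407), 10.059770584106445)
top log 0.6 [0.5968 0.0273 0.053 ]
[0.5338 0.0436] ((0.536769688129425, 0.04705355688929558), (0.070405513048172, 0.027197664603590965), 32.21590805053711)
```

apply_moves([
  [0,0,0,0,0,0],
  [0,0,-0.03,0,0,0],
  [0,0,-0.15,0,0,0],
  [-0.15,0,-0.3,0,0,0],
  [-0.35,0,-0.45,0,0,0],
])

```text
clock: 13.48
tcp_pos: [0.604, -0.0504, 0.186]
orientation: [2.014, 2.411, 0.002]
contact_force: [1.8, -0.5, -0.3]
grip_width: 0.0853
gripper_force: 0.0
```

apply_moves([
  [-0.15,0,-0.05,0,0,0],
  [-0.3,0,-0.05,0,0,0],
  [-0.45,0,-0.05,0,0,0],
  [-0.45,0,-0.05,0,0,0],
])

```text
clock: 13.98
tcp_pos: [0.6232, -0.1667, 0.1967]
orientation: [2.025, 2.4, -0.002]
contact_force: [-0.4, 0.9, -1.0]
grip_width: 0.0853
gripper_force: 0.0
```

```bash
python3 - <<'E'
from h import *
rel(); look('wrist','w3'); look('top','top3'); look('side','side3')
E
```

```text
clock 13.97 along -93.9 side -1.6 z 196.7 F [-0.4  0.9 -1. ] M [0.04 0.02 0.05]
[ 5.928e-01 -4.000e-04] ((0.5940304398536682, 0.000415116548538208), (0.15361452102661133, 0.016617940738797188), 9.610345840454102)
top log 0.9 [0.5938 0.0293 0.053 ]
[0.5889 0.0305] ((0.5904984474182129, 0.03078549914062023), (0.1589202731847763, 0.06523704528808594), 10.230180740356445)
side log 0.64 [0.5834 0.0256 0.053 ]
[0.5872 0.0342] ((0.5888193249702454, 0.0336981937289238), (0.15612375736236572, 0.08410624414682388), 11.017105102539062)
```

View pics/w3.png

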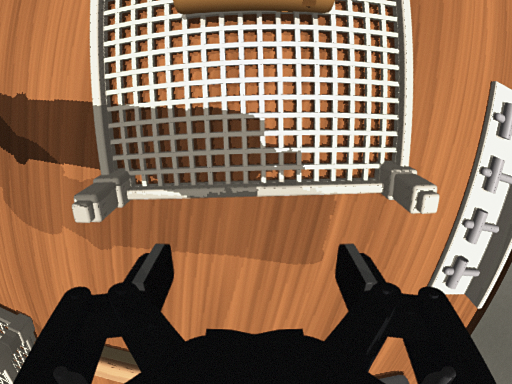

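View pics/top3.png

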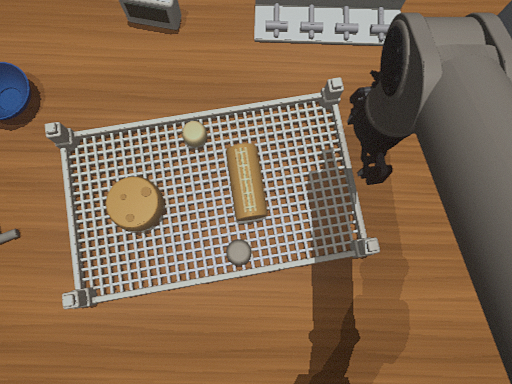

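The wrist view shows the hand clear of the tray. The top view shows the log at (246,180) with its lattice print centred on top, lying square, and the other cheeses unmoved.

```bash
python3 -c "
from h import *
print(r.hand_in())"
```

```text
the job is handed in; nothing more can be done
None
```

The job is handed in: the log rolled half a turn (about 105 mm) towards the tray's middle and lies square with its lattice side up, the other cheeses look unmoved, and the hand is clear; no verdict was returned.

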